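# Pack out a hold-down bar until it bites, and hold it down

### The job

The hold-down bar of the jig lands on its stop before it reaches the glued-up wooden block, so pack the gap: with the bar up, feel how high the block stands and lay packing pieces flat, one on another, centred on it, as many as it takes for the bar's foot to bear on them instead of the bar landing on its stop, and none more than that. Then swing the bar down onto the stack and finish while holding it down with a firm but gentle push, the program ending with the gripper still pressing the bar; no fingers on the pieces in the stack, and leave the cone nozzle and the wax tin where they are.

Things in the scene. Friction and masses are not known exactly. Their poses are not given: they have to be found in the camera images.
- jig: hold-down jig fixed to the bench: plywood board 230 x 120 x 15 mm with a steel hinge bracket (34 x 44 mm, 110 mm tall) at one end and a wooden stop post (90 mm tall) close before it. Origin on the bench under the board, z up; its -x axis points from the hinge to the free end of the lowered bar (board from x = -100 to +130 mm). Hinge axis along y through jig point (90, 0, 96) mm
- seat (a point): point of the jig at jig (-60, 0, 15) mm, on the board's top, under the middle of the work block; axes as the jig. The work block (fixed, laminated from two woods, 60 x 70 mm from above, long side along jig y) stands here; its flat top is 42 to 68 mm above the bench, different each time and not told: feel for it
- bar (a joint): hinge of the hold-down bar, rad: 0 = level, landed on the stop post; grows as the free end lifts; 1.6 to 1.8 (upright, about 1.85 is the end) at the start. Stiff (0.3 N m friction): it stays where left and does not press by its weight. At 0 the lowest point of its foot, over the block's middle, is 75 mm above the bench; 0.0067 rad per mm of foot height
- bar_grip (a point): middle of the black grip sleeve (56 long, 26 wide, 18 mm thick) at the bar's free end, 193 mm from the hinge axis. Its -x axis points along the bar away from the hinge, z out of the face that is on top when lowered. The bar is 20 mm wide, 12 thick; its domed rubber foot (12 mm radius) is 150 mm from the hinge axis, lowest point 21 mm below the bar's centre line
- shim_0_c (a point): centre of packing piece 1 of 4: a loose flat plywood piece, 60 x 32 x 12 mm (its x, y, z axes), 30 g, lying flat on the bench to the right of the jig; the centre is 6 mm above its underside. All four are alike
- shim_1_c (a point): centre of packing piece 2 of 4: a loose flat plywood piece, 60 x 32 x 12 mm (its x, y, z axes), 30 g, lying flat on the bench to the right of the jig; the centre is 6 mm above its underside. All four are alike
- shim_2_c (a point): centre of packing piece 3 of 4: a loose flat plywood piece, 60 x 32 x 12 mm (its x, y, z axes), 30 g, lying flat on the bench to the right of the jig; the centre is 6 mm above its underside. All four are alike
- shim_3_c (a point): centre of packing piece 4 of 4: a loose flat plywood piece, 60 x 32 x 12 mm (its x, y, z axes), 30 g, lying flat on the bench to the right of the jig; the centre is 6 mm above its underside. All four are alike
- cone_c (a point): middle (30 mm up) of a loose orange plastic cone nozzle standing upright beyond the packing pieces, 34 mm wide at the foot, 59 mm tall; a bystander
- wax_tin_c (a point): middle of a loose round wax tin, 70 mm wide, 24 mm high, standing on the far side of the jig; a bystander

How it is judged:
By the outcome, as a careful person would: the job done as asked, in the order asked, and still so for the second after the job is handed in, while the arm keeps its last pose, push and grip.
It also fails if it takes over 72 s, if anything falls off the work surface, if the arm or the gripper's body presses on something with over 40 N, if the wrist force passes 120 N, or if a joint passes its speed limit or range.

### The arm

A 6-joint arm with a two-finger parallel gripper is mounted at the origin on a cart in front of the work surface, level with it; the furniture and walls round the work are solid. World frame = base frame: x ahead of the robot, y to its left, z up, the work surface at z = 0. Lengths are in mm, angles in degrees, forces in N, time in s.
With the tool pointing down it reaches from about 325 to 775 mm from the base axis. Payload 5.5 kg.
Tool frame: the origin (TCP) lies at the very end of the fingers, on their centre line; the grasp point (between the pads) lies 19 mm behind it; z points along the fingers, y is the line along which they close (so a half turn about z gives the same grasp; the last joint's range is limited). The gripper opens to 85 mm and grips with 20 to 120 N. Pads are 22 mm wide; open, the fingers measure 114 mm over their backs; the gripper's body (76 mm by 85 mm) begins 54 mm behind the grasp point. The pads swing forward as they close: fully open they stand 13 mm farther back than shut.
Start: joints at [-70.743, 5.22, 70.514, -0, 104.267, -3.249], TCP at [229.667, -554.319, 231.275] pointing down, gripper open.
Joint ranges: [-164.24, 164.24], [-49.07, 125.15], [9.68, 141.18], [-86.29, 266.29], [3.28, 154.24], [-151.56, 151.56]. Speed limits (degrees/s): [147.25, 147.25, 172.46, 180, 180, 180].

### API

Orientations are given as [roll, pitch, yaw] about the fixed x, y, z axes, in that order (R = Rz(yaw) Ry(pitch) Rx(roll)).
In Python, from cell import * gives the robot as it stands.
- The arm moves only by the tool jog_arm, never from a script. Its argument "rows" is a list that holds one entry, the list of rows, each a list of 7 numbers: the finger opening in mm, from 0 to 85.4, then the shift along the world's x, y, z in units of 0.12 m (1.0 is 0.12 m), then the turn, a rotation vector about the world's x, y, z in units of 180 degrees (1.0 is 180 degrees). In form: [[[hand, tx, ty, tz, wx, wy, wz], ...]]. A call has 1 to 20 rows; each row is the pose to reach, as a shift and turn from the pose commanded when the call began, turning the shorter way round; what a row does not reach only later rows make up. A row lasts 1/8 s, in which the tool goes at most 62.5 mm and 10.7 degrees, less where a joint would pass 70% of its speed; a pose out of reach is approached as far as the arm can. A call with a number of a shift or a turn outside -1 to 1 is refused whole. A call with a gripper value outside its range is refused whole. The fingers move at their own pace and stop on an object; "grip_force" is the grip in N (left out, the last holds). Time passes only in rows, so rows that repeat a pose let the fingers close. It gives the time, the measured TCP pose, the force, the opening and the grip force at its end, in the units of the state.
- observe(): the state, without advancing time (a new reading comes with each control period).
- capture(name): name is "scene" or "top" or "wrist"; returns the picture (420x560x3 uint8, red, green, blue); there is no depth.
- get_calibration(name): a dict with "vertical_fov" (degrees; the focal length in pixels is half the picture's height over the tangent of half this angle, whatever the lens; pixels are square), "cx", "cy" (the principal point, pixels), "k1" (the pictures are not rectified: a ray, as slopes to the right and down, at radius r is drawn at 1 + k1 r^2 times it, then the intrinsics apply), "xyz" and "rotation" of the camera in the world. Camera axes: x right, y up, looking along -z (the intrinsics and any distortion apply to the point x, -y, -z); pixel columns grow to the right and rows downward; lengths in mm; the calibration is good to about 2 mm. A picture is of the moment at which its call begins: read the wrist's pose just before it. get_calibration takes no time and is no camera call; for the wrist camera it gives the pose at the moment of the call.
- job_done(): hands the job in; it is judged then, once.
Trained networks look in the newest picture that a camera, given by its name, has taken for a name from the list of things; names that differ only in an ending like _2 or _b are one class to them, and where a whole thing is asked for, a point or a joint stands for the part that bears it (a point fixed in the world has none). Each returns a list of dicts, best first, with "confidence" (0 to 1); they miss things now and then, are a little off and sometimes report something else, mostly with a low value. They report only what shows in the picture. A call takes as long as a camera call.
- look_for(camera, target): "extent" ([centre column, centre row, width, height] in pixels, round what is visible of it).
- mark_of(camera, target): "position" ([column, row] in pixels: a listed point, or the origin of a listed thing).
The state is a dict: "clock": time; "q": joint angles; "qd": joint speeds; "joint_torque": joint torques, N m; "eef_pos": TCP position; "eef_rot": TCP orientation; "ft_force": force on the tool from outside, world axes, zero at the start; "wrist_torque": the same for the moment, N m; "opening": opening from 0.0 (shut) to 1.0 (fully open); "gripper_force": force on a finger pad.
Only numpy, scipy, OpenCV 4.12 (cv2) and the standard library are available. Lean on these libraries where they do the work, as an engineer would, in place of code of your own. Each camera call takes 0.05 s, during which the arm holds its last target. There are 200 camera calls.

## Working session

There is one attempt and no reset: what is moved stays moved. The work goes in short steps, Python scripts to look and compute and a tool call to move; the robot and the scene stay as the last step left them, time stands still between calls to the robot, and variables do not carry over. Pictures are saved under pics/ and viewed, at most 10 in all, crops included, and the job is handed in when it is done.

Besides the shell and the picture viewer there is one more tool, called after ">>>" as name(argument=value, ...), one argument or row to a line, values as JSON. jog_arm: Moves the arm, as the interface text tells. Shifts and turns lie within -1 to 1; 1 stands for 0.12 m of shift or 180 degrees of turn. Its arguments: {"type":"object","properties":{"rows":{"type":"array"},"grip_force":{"type":"number"}},"required":["rows"]}

```bash
mkdir -p pics
cat > h.py <<'E'
from cell import *
import numpy as np, cv2
def ray(cam,px,cal=None):
    c=cal or get_calibration(cam); f=210/np.tan(np.radians(c["vertical_fov"]/2))
    d=np.array([(px[0]-c["cx"])/f,(px[1]-c["cy"])/f]); u=d.copy()
    for _ in range(20): u=d/(1+c["k1"]*(u@u))
    R=np.array(c["rotation"]); 
    if R.shape!=(3,3):
        from scipy.spatial.transform import Rotation as Ro
        R=Ro.from_euler('xyz',R,degrees=True).as_matrix()
    return np.array(c["xyz"],float),R@np.array([u[0],-u[1],-1])
def at(cam,px,z,cal=None):
    o,d=ray(cam,px,cal); return o+d*(z-o[2])/d[2]
def save(cam,n):
    im=capture(cam); cv2.imwrite(f"pics/{n}.png",im[:,:,::-1]); return im
E
python3 - <<'E'
from h import *
print(get_calibration("top"),get_calibration("scene"))
a=save("top","top1");b=save("scene","scene1")
cv2.imwrite("pics/both.png",cv2.resize(np.vstack([a,b])[:,:,::-1],(800,1200))[:600]) 
for cam in("top","scene"):
  for t,z in(("jig",0),("seat",15),("bar_grip",250),("shim_0_c",6),("cone_c",30),("wax_tin_c",12)):
    for r in mark_of(cam,t)[:5]: print(cam,t,round(r["confidence"],2),np.round(r["position"]),np.round(at(cam,r["position"],z)))
print(observe())
E
```

```text
{'vertical_fov': 48.332791629872176, 'cx': 281.5674257590093, 'cy': 213.15312839706124, 'k1': -0.09781605048129006, 'xyz': array([ 350.08759713,  -93.4891927 , 1044.63534017]), 'rotation': array([ 10.81100872,  -0.9958245 , -91.04908942])} {'vertical_fov': 57.08623110164019, 'cx': 275.02986093125816, 'cy': 203.53920137401602, 'k1': -0.00025915976383373765, 'xyz': array([  61.49554458, -684.77245302,  434.03924812]), 'rotation': array([ 66.52142503,   1.36523859, -39.87008932])}
top jig 0.84 [201. 229.] [516.  67.   0.]
top jig 0.36 [395. 261.] [ 435. -369.    0.]
top seat 0.7 [227. 222.] [528.   8.  15.]
top bar_grip 0.97 [ 97. 215.] [503. 212. 250.]
top shim_0_c 0.87 [301. 275.] [ 409. -156.    6.]
top cone_c 0.55 [349. 229.] [ 506. -263.   30.]
top wax_tin_c 0.67 [186. 157.] [683. 104.  12.]
scene jig 0.76 [228. 228.] [511.  53.   0.]
scene seat 0.74 [244. 225.] [534.  15.  15.]
scene bar_grip 0.59 [179. 107.] [581. 383. 250.]
scene shim_0_c 0.75 [243. 277.] [ 411. -154.    6.]
scene cone_c 0.67 [320. 269.] [ 515. -259.   30.]
{'clock': 0.7, 'q': array([-7.07415005e+01,  5.21807999e+00,  7.05137350e+01,  1.99187779e-03,
        1.04267269e+02, -3.25113805e+00]), 'qd': array([ 0.09707758,  0.05317834, -0.04699978,  0.05096476,  0.09158209,
        0.11005296]), 'joint_torque': array([ 1.37808103e-03, -4.58308840e+01, -4.17988729e+01,  1.38403857e-04,
        4.60184492e-04, -1.52941374e-05]), 'eef_pos': array([ 229.69199057, -554.30551312,  231.29336693]), 'eef_rot': array([ 1.79998976e+02, -1.87536685e-03,  2.25101285e+01]), 'ft_force': array([ 0.54096046, -0.07372716,  0.02569139]), 'wrist_torque': array([ 0.00119947,  0.00161651, -0.01771673]), 'gripper_force': 0.0, 'opening': 0.9992113738158297}
```

View pics/top1.png

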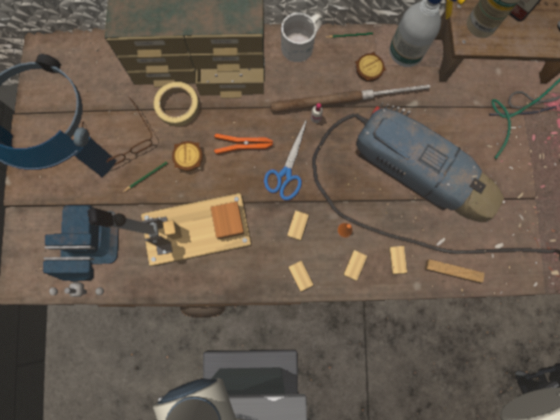

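View pics/scene1.png

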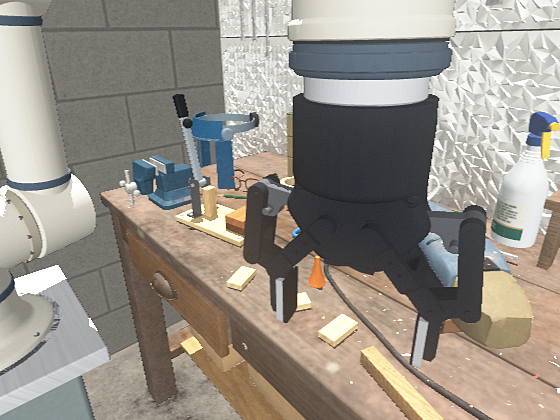

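The top view shows the block at about (227,220), pieces at (298,225), (301,275), (356,265) and (398,259), the cone at (346,229) and the hinge on the left, with the bar leaning left. The scene view agrees: bar upright, its sleeve at (180,107). Next I'll segment the board, block and pieces.

Run:
```python
from h import *
im=cv2.imread("pics/top1.png"); hsv=cv2.cvtColor(im,cv2.COLOR_BGR2HSV)
print([hsv[p[1],p[0]].tolist() for p in((298,225),(301,275),(227,220),(210,250),(346,229),(320,250),(232,200))])
m=cv2.inRange(hsv,(10,50,150),(30,180,255))
def rect(cnt,z):
    w=np.array([at("top",p,z)[:2] for p in cnt.reshape(-1,2)],np.float32)
    return cv2.minAreaRect(w)
for c in cv2.findContours(m,cv2.RETR_EXTERNAL,cv2.CHAIN_APPROX_NONE)[0]:
    x,y,w,h=cv2.boundingRect(c)
    if cv2.contourArea(c)>150 and 190<y<300: print((x,y,w,h),rect(c,12 if w<60 else 15))
m=cv2.inRange(hsv,(5,130,80),(16,255,255))
for c in cv2.findContours(m,cv2.RETR_EXTERNAL,cv2.CHAIN_APPROX_NONE)[0]:
    x,y,w,h=cv2.boundingRect(c)
    if cv2.contourArea(c)>100 and 190<y<300: print("o",(x,y,w,h),rect(c,55))
for p in((142,212),(242,196),(249,241),(150,263)): print(at("top",p,15))
crop=cv2.resize(im[180:300,120:430],None,fx=2.58,fy=2.58,interpolation=cv2.INTER_CUBIC); cv2.imwrite("pics/crop.png",crop)
print(get_calibration("wrist"))
```

```text
[[18, 107, 207], [18, 107, 207], [13, 152, 171], [19, 109, 215], [12, 166, 109], [14, 69, 125], [18, 109, 215]]
(289, 261, 24, 30) ((407.45465087890625, -153.783203125), (60.619136810302734, 32.609214782714844), 25.167861938476562)
(428, 260, 56, 21) ((410.4219665527344, -504.01190185546875), (129.14491271972656, 21.083263397216797), 75.1630859375)
(344, 250, 23, 30) ((428.7114562988281, -275.4747009277344), (32.876251220703125, 61.09303665161133), 64.7589340209961)
(390, 246, 17, 28) ((438.593017578125, -373.18304443359375), (60.777587890625, 33.21736526489258), 3.113178253173828)
(145, 242, 29, 23) ((465.48883056640625, 158.2093048095703), (52.97015380859375, 56.10735321044922), 11.238764762878418)
(287, 211, 21, 29) ((520.5797119140625, -149.89303588867188), (32.41744613647461, 61.0234489440918), 71.1617660522461)
(141, 193, 109, 65) ((514.5015869140625, 78.87980651855469), (120.25962829589844, 228.5118865966797), 11.073623657226562)
o (338, 223, 14, 14) ((500.9933166503906, -248.709228515625), (28.125680923461914, 28.460115432739258), 87.69757080078125)
o (211, 202, 32, 36) ((526.80859375, 3.702869415283203), (70.79644012451172, 59.14302444458008), 11.600265502929688)
[553.72189535 198.90376809  15.        ]
[587.07514185 -26.4990068   15.        ]
[484.69752573 -41.72465776  15.        ]
[438.88465974 177.07624228  15.        ]
{'vertical_fov': 70.43303553088849, 'cx': 278.38575177029867, 'cy': 211.7627095568972, 'k1': 0.016352716668171934, 'xyz': array([ 306.57839457, -523.43814011,  374.05440056]), 'rotation': array([-1.85809455e+01,  1.57272174e-02, -6.74843110e+01])}
```

View pics/crop.png

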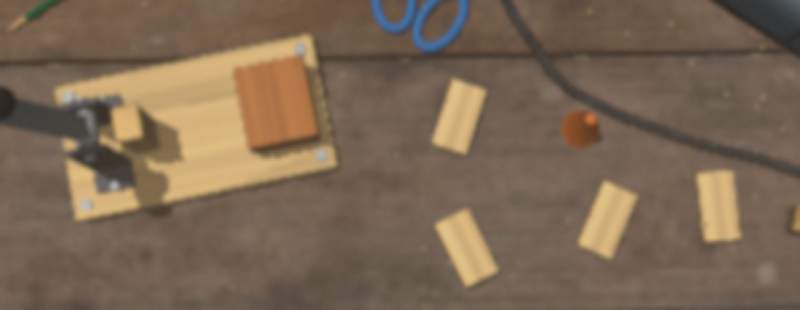

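The top picture gives all poses: the jig's x axis points along 101°, the seat is at about (528,5), and piece C at (429,-275) has its long side at -25°. I'll take C first since it's on the way, and feel the block with it held.

>>> jog_arm(
  rows=[
    [[60, 0.2, 0.2, -0.05, 0, 0, -0.055], [60, 0.4, 0.45, -0.15, 0, 0, -0.11], [60, 0.6, 0.7, -0.25, 0, 0, -0.165], [60, 0.75, 0.9, -0.35, 0, 0, -0.22], [60, 0.83, 1.0, -0.4, 0, 0, -0.265]],
  ],
  grip_force=40,
)

```text
clock: 1.32
eef_pos: [330.1, -432.9, 182.6]
eef_rot: [-180.0, 0.0, -25.4]
ft_force: [0.4, 0.0, -0.0]
opening: 0.704
gripper_force: 0.0
```

>>> jog_arm(
  rows=[
    [[60, 0.2, 0.2, -0.05, 0, 0, 0], [60, 0.4, 0.45, -0.15, 0, 0, 0], [60, 0.6, 0.7, -0.25, 0, 0, 0], [60, 0.75, 0.9, -0.35, 0, 0, 0], [60, 0.83, 1.0, -0.4, 0, 0, 0], [60, 0.83, 1.0, -0.4, 0, 0, 0]],
  ],
)

```text
clock: 2.08
eef_pos: [429.0, -313.9, 135.0]
eef_rot: [180.0, 0.0, -25.1]
ft_force: [-0.3, -0.8, -0.8]
opening: 0.704
gripper_force: 0.0
```

Run:
```python
from h import *
cal=get_calibration("wrist"); save("wrist","w1"); s=observe(); print(s["clock"],s["eef_pos"],s["eef_rot"],s["opening"])
for t,z in(("shim_0_c",6),("cone_c",30),("seat",15)):
  for r in mark_of("wrist",t)[:5]: print(t,round(r["confidence"],2),np.round(r["position"]),np.round(at("wrist",r["position"],z,cal)))
im=cv2.imread("pics/w1.png");m=cv2.inRange(cv2.cvtColor(im,cv2.COLOR_BGR2HSV),(10,50,150),(30,180,255))
for c in cv2.findContours(m,cv2.RETR_EXTERNAL,cv2.CHAIN_APPROX_NONE)[0]:
    if cv2.contourArea(c)>800: print(cv2.boundingRect(c),cv2.minAreaRect(np.array([at("wrist",p,12,cal)[:2] for p in c.reshape(-1,2)],np.float32)))
```

```text
2.125 [ 428.7251879  -314.65755988  135.46406552] [ 1.79965920e+02  2.99285317e-03 -2.51699921e+01] 0.7086320311898092
shim_0_c 0.73 [144. 284.] [ 409. -149.    6.]
shim_0_c 0.68 [176. 153.] [ 512. -251.    6.]
cone_c 0.8 [176. 155.] [ 510. -258.   30.]
cone_c 0.57 [244. 220.] [ 435. -283.   30.]
(0, 283, 52, 65) ((433.1988220214844, -21.806007385253906), (52.6287956237793, 84.66661071777344), 51.39085006713867)
(411, 111, 149, 61) ((398.6120300292969, -498.49798583984375), (125.44992065429688, 45.053836822509766), 74.9366683959961)
(154, 69, 111, 47) ((542.0645751953125, -303.22869873046875), (91.36419677734375, 35.04701232910156), 64.21526336669922)
(14, 51, 546, 260) ((431.37445068359375, -310.7204895019531), (498.97735595703125, 175.7481231689453), 77.30728149414062)
(290, 0, 270, 109) ((499.9675598144531, -468.4346923828125), (211.9686279296875, 59.907676696777344), 74.36580657958984)
(313, 0, 53, 53) ((540.6436157226562, -417.4980773925781), (39.32424545288086, 34.71412658691406), 64.63643646240234)
(14, 0, 63, 62) ((633.3370361328125, -212.2141571044922), (53.1695556640625, 16.094552993774414), 12.625717163085938)
```

View pics/w1.png

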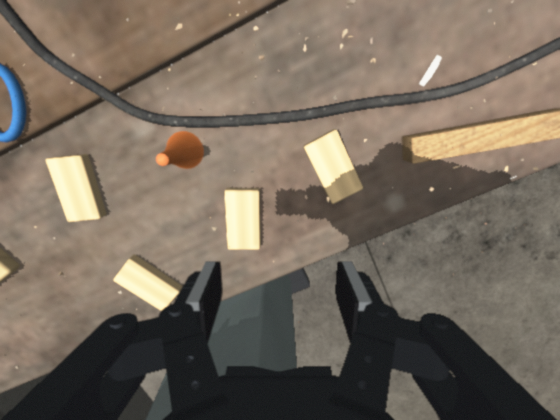

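The wrist picture shows piece C at (243,219), square to the fingers, with A at (75,188), B at (147,283) and the cone at (183,150), which is clear of the grasp.

Run:
```python
from h import *
cal=get_calibration("wrist")
for p in((243,219),(75,188),(147,283)): print(p,at("wrist",p,10,cal))
s=observe();print(s["eef_pos"])
```

```text
(243, 219) [ 430.03493717 -278.54038109   10.        ]
(75, 188) [ 522.96443848 -152.92098959   10.        ]
(147, 283) [ 409.93102496 -156.8504803    10.        ]
[ 428.4736944  -315.37847661  135.94293433]
```

>>> jog_arm(
  rows=[
    [[60, 0, 0.15, -0.15, 0, 0, 0], [60, 0, 0.31, -0.35, 0, 0, 0], [60, 0, 0.31, -0.6, 0, 0, 0], [60, 0, 0.31, -0.8, 0, 0, 0], [60, 0, 0.31, -0.9, 0, 0, 0], [60, 0, 0.31, -0.9, 0, 0, 0]],
  ],
)

```text
clock: 3.02
eef_pos: [428.3, -277.4, 26.9]
eef_rot: [-180.0, 0.1, -25.2]
ft_force: [-0.7, -1.6, 0.2]
opening: 0.702
gripper_force: 0.0
```

>>> jog_arm(
  rows=[
    [[60, 0, 0, -0.1, 0, 0, 0], [60, 0, 0, -0.17, 0, 0, 0], [60, 0, 0, -0.2, 0, 0, 0], [25, 0, 0, -0.2, 0, 0, 0], [25, 0, 0, -0.2, 0, 0, 0], [25, 0, 0, -0.2, 0, 0, 0], [25, 0, 0, -0.2, 0, 0, 0], [25, 0, 0, -0.2, 0, 0, 0]],
  ],
)

```text
clock: 4.03
eef_pos: [429.1, -277.3, 3.7]
eef_rot: [180.0, -0.0, -25.2]
ft_force: [0.3, 0.4, 2.3]
opening: 0.356
gripper_force: 40.1
```

>>> jog_arm(
  rows=[
    [[25, 0, 0, 0.15, 0, 0, 0], [25, 0, 0.1, 0.4, 0, 0, 0], [25, 0, 0.3, 0.65, 0, 0, 0], [25, 0.1, 0.55, 0.8, 0, 0, 0.05], [25, 0.2, 0.8, 0.9, 0, 0, 0.1], [25, 0.3, 1.0, 0.9, 0, 0, 0.15]],
  ],
)

```text
clock: 4.78
eef_pos: [465.9, -156.3, 114.1]
eef_rot: [179.9, -0.2, 2.1]
ft_force: [0.4, 0.7, -0.6]
opening: 0.356
gripper_force: 39.8
```

>>> jog_arm(
  rows=[
    [[25, 0.1, 0.25, 0, 0, 0, 0.025], [25, 0.25, 0.5, 0, 0, 0, 0.05], [25, 0.4, 0.75, 0, 0, 0, 0.05], [25, 0.53, 0.95, 0, 0, 0, 0.05], [25, 0.53, 1.0, 0, 0, 0, 0.05]],
  ],
)

```text
clock: 5.4
eef_pos: [529.0, -35.9, 112.1]
eef_rot: [-180.0, -0.0, 10.9]
ft_force: [0.6, -0.5, -1.0]
opening: 0.361
gripper_force: 39.8
```

>>> jog_arm(
  rows=[
    [[25, 0, 0.15, 0, 0, 0, 0], [25, 0, 0.27, -0.08, 0, 0, 0], [25, 0, 0.34, -0.17, 0, 0, 0], [25, 0, 0.34, -0.25, 0, 0, 0], [25, 0, 0.34, -0.25, 0, 0, 0], [25, 0, 0.34, -0.25, 0, 0, 0]],
  ],
)

```text
clock: 6.15
eef_pos: [528.5, 3.2, 81.3]
eef_rot: [180.0, 0.0, 10.8]
ft_force: [0.0, -0.6, 0.0]
opening: 0.357
gripper_force: 39.8
```

Run:
```python
from h import *
cal=get_calibration("wrist"); a=save("wrist","w2"); b=save("scene","s2"); s=observe(); print(s["clock"],s["eef_pos"],s["eef_rot"],s["opening"],s["ft_force"])
for t,z in(("seat",15),("shim_0_c",75)):
  for r in mark_of("wrist",t)[:3]: print(t,round(r["confidence"],2),np.round(r["position"]),np.round(at("wrist",r["position"],z,cal)))
cv2.imwrite("pics/p2.png",np.hstack([cv2.resize(a,(400,300)),cv2.resize(b[60:300,120:440],(400,300))])[:,:,::-1])
```

```text
6.25 [528.7485746    3.27814454  81.75290968] [ 1.79985987e+02 -4.35665343e-02  1.07711405e+01] 0.3588912640138732 [ 0.17814268  0.40389226 -1.01946407]
shim_0_c 0.41 [419. 372.] [ 472. -100.   75.]
```

View pics/p2.png

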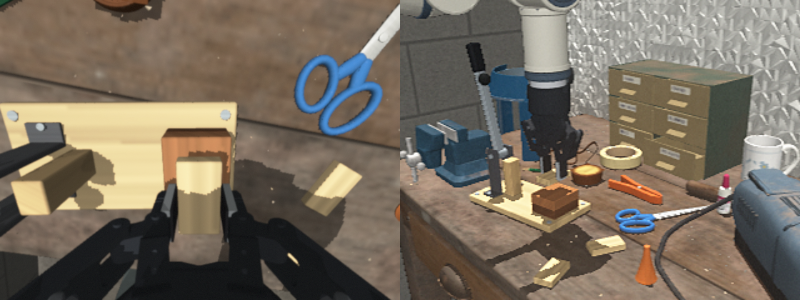

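>>> jog_arm(
  rows=[
    [[25, 0, 0, -0.04, 0, 0, 0], [25, 0, 0, -0.08, 0, 0, 0], [25, 0, 0, -0.08, 0, 0, 0]],
  ],
)

```text
clock: 6.72
eef_pos: [528.0, 3.7, 70.8]
eef_rot: [-180.0, 0.1, 10.8]
ft_force: [-0.1, -0.1, -0.6]
opening: 0.358
gripper_force: 39.8
```

>>> jog_arm(
  rows=[
    [[25, 0, 0, -0.015, 0, 0, 0], [25, 0, 0, -0.03, 0, 0, 0], [25, 0, 0, -0.03, 0, 0, 0]],
  ],
)

```text
clock: 7.1
eef_pos: [528.4, 3.7, 67.9]
eef_rot: [-180.0, 0.0, 10.8]
ft_force: [-0.4, -0.2, -0.2]
opening: 0.36
gripper_force: 39.8
```

>>> jog_arm(
  rows=[
    [[25, 0, 0, -0.015, 0, 0, 0], [25, 0, 0, -0.03, 0, 0, 0], [25, 0, 0, -0.03, 0, 0, 0]],
  ],
)

```text
clock: 7.48
eef_pos: [528.3, 3.7, 64.2]
eef_rot: [-180.0, 0.0, 10.8]
ft_force: [0.0, 0.6, -0.0]
opening: 0.361
gripper_force: 39.8
```

>>> jog_arm(
  rows=[
    [[25, 0, 0, -0.015, 0, 0, 0], [25, 0, 0, -0.03, 0, 0, 0], [25, 0, 0, -0.03, 0, 0, 0]],
  ],
)

```text
clock: 7.85
eef_pos: [528.3, 3.7, 60.6]
eef_rot: [-180.0, 0.0, 10.8]
ft_force: [-0.0, 0.4, 0.2]
opening: 0.359
gripper_force: 39.8
```

>>> jog_arm(
  rows=[
    [[25, 0, 0, -0.013, 0, 0, 0], [25, 0, 0, -0.025, 0, 0, 0], [25, 0, 0, -0.025, 0, 0, 0]],
  ],
)

```text
clock: 8.22
eef_pos: [528.4, 3.7, 57.7]
eef_rot: [-180.0, 0.0, 10.8]
ft_force: [0.3, -0.3, -0.8]
opening: 0.358
gripper_force: 39.8
```

>>> jog_arm(
  rows=[
    [[25, 0, 0, -0.013, 0, 0, 0], [25, 0, 0, -0.025, 0, 0, 0], [25, 0, 0, -0.025, 0, 0, 0]],
  ],
)

```text
clock: 8.6
eef_pos: [528.5, 3.7, 55.2]
eef_rot: [180.0, -0.0, 10.8]
ft_force: [-1.2, 0.0, 2.7]
opening: 0.358
gripper_force: 40.1
```

>>> jog_arm(
  rows=[
    [[25, 0, 0, -0.01, 0, 0, 0], [25, 0, 0, -0.01, 0, 0, 0], [25, 0, 0, -0.01, 0, 0, 0]],
  ],
)

```text
clock: 8.98
eef_pos: [528.6, 3.7, 55.2]
eef_rot: [180.0, -0.0, 10.8]
ft_force: [-4.1, 0.8, 9.7]
opening: 0.36
gripper_force: 40.8
```

Contact is at TCP 55.2 against about 3.5 at the grasp, so h ≈ 51.7. That is close to the two/three-piece threshold of 51, so I'll release and compare closed-finger touches on the piece and on the board.

>>> jog_arm(
  rows=[
    [[25, 0, 0, 0.01, 0, 0, 0], [25, 0, 0, 0.01, 0, 0, 0], [50, 0, 0, 0.01, 0, 0, 0], [50, 0, 0, 0.01, 0, 0, 0], [50, 0, 0, 0.05, 0, 0, 0], [50, 0, 0, 0.12, 0, 0, 0], [0, 0, 0, 0.25, 0, 0, 0], [0, 0, 0, 0.25, 0, 0, 0], [0, 0, 0, 0.25, 0, 0, 0], [0, 0, 0, 0.25, 0, 0, 0], [0, 0, 0, 0.2, 0, 0, 0], [0, 0, 0, 0.12, 0, 0, 0], [0, 0, 0, 0.12, 0, 0, 0]],
  ],
)

```text
clock: 10.6
eef_pos: [527.5, 3.7, 66.3]
eef_rot: [-180.0, 0.2, 10.8]
ft_force: [-0.9, -0.5, 0.4]
opening: -0.001
gripper_force: 0.0
```

Run:
```python
from h import *
s=observe(); print(s["clock"],s["eef_pos"],s["ft_force"],s["opening"])
```

```text
10.6 [527.50934159   3.73387411  66.27704978] [-0.93654367 -0.54544107  0.41718843] -0.0009858258809395605
```

>>> jog_arm(
  rows=[
    [[0, 0, 0, 0, 0, 0, 0], [0, 0, 0, -0.02, 0, 0, 0], [0, 0, 0, -0.03, 0, 0, 0], [0, 0, 0, -0.04, 0, 0, 0], [0, 0, 0, -0.04, 0, 0, 0], [0, 0, 0, -0.04, 0, 0, 0]],
  ],
)

```text
clock: 11.35
eef_pos: [528.6, 3.7, 63.6]
eef_rot: [180.0, -0.0, 10.8]
ft_force: [-1.3, -0.1, 2.8]
opening: -0.002
gripper_force: 1.1
```

>>> jog_arm(
  rows=[
    [[0, 0, 0, 0.08, 0, 0, 0], [0, 0, 0, 0.15, 0, 0, 0], [0, -0.04, 0.2, 0.15, 0, 0, 0], [0, -0.083, 0.425, 0.15, 0, 0, 0], [0, -0.083, 0.425, 0, 0, 0, 0], [0, -0.083, 0.425, -0.2, 0, 0, 0], [0, -0.083, 0.425, -0.35, 0, 0, 0], [0, -0.083, 0.425, -0.385, 0, 0, 0], [0, -0.083, 0.425, -0.395, 0, 0, 0], [0, -0.083, 0.425, -0.395, 0, 0, 0], [0, -0.083, 0.425, -0.395, 0, 0, 0]],
  ],
)

```text
clock: 12.72
eef_pos: [519.1, 54.7, 16.7]
eef_rot: [180.0, -0.1, 10.8]
ft_force: [-0.2, -0.0, 0.7]
opening: 0.0
gripper_force: 0.0
```

>>> jog_arm(
  rows=[
    [[0, 0, 0, -0.01, 0, 0, 0], [0, 0, 0, -0.01, 0, 0, 0], [0, 0, 0, -0.01, 0, 0, 0]],
  ],
)

```text
clock: 13.1
eef_pos: [518.9, 54.7, 15.1]
eef_rot: [180.0, -0.1, 10.8]
ft_force: [0.7, -0.2, 1.9]
opening: 0.003
gripper_force: 0.9
```

>>> jog_arm(
  rows=[
    [[0, 0, 0, -0.005, 0, 0, 0], [0, 0, 0, -0.005, 0, 0, 0], [0, 0, 0, -0.005, 0, 0, 0], [0, 0, 0, -0.005, 0, 0, 0]],
  ],
)

```text
clock: 13.6
eef_pos: [518.9, 54.7, 15.1]
eef_rot: [180.0, -0.1, 10.8]
ft_force: [-1.2, -0.7, 6.3]
opening: 0.001
gripper_force: 2.8
```

```bash
cat > avg.py <<'E'
from h import *
z=[];f=[]
for _ in range(8): capture("scene"); s=observe(); z.append(s["eef_pos"][2]); f.append(s["ft_force"][2])
print(np.mean(z),np.std(z),np.mean(f),np.std(f),s["clock"],s["eef_pos"])
E
python3 avg.py
```

```text
15.046043176956472 0.013728281402517934 5.495491907646899 0.681627098312702 14.0 [518.86970306  54.69181547  15.048029  ]
```

>>> jog_arm(
  rows=[
    [[0, 0, 0, 0.2, 0, 0, 0], [0, 0, 0, 0.5, 0, 0, 0], [60, 0, -0.1, 0.75, 0, 0, 0], [60, 0.01, -0.3, 0.8, 0, 0, -0.05], [60, 0.02, -0.6, 0.8, 0, 0, -0.1], [60, 0.024, -0.85, 0.8, 0, 0, -0.15], [60, 0.024, -1.0, 0.8, 0, 0, -0.165]],
  ],
)

```text
clock: 14.88
eef_pos: [521.1, -66.5, 109.7]
eef_rot: [180.0, 0.0, -19.0]
ft_force: [0.3, -0.5, -0.2]
opening: 0.708
gripper_force: 0.0
```

>>> jog_arm(
  rows=[
    [[60, 0, -0.25, 0, 0, 0, 0], [60, 0, -0.5, -0.1, 0, 0, 0], [60, 0, -0.65, -0.25, 0, 0, 0], [60, 0, -0.717, -0.45, 0, 0, 0], [60, 0, -0.717, -0.6, 0, 0, 0], [60, 0, -0.717, -0.65, 0, 0, 0], [60, 0, -0.717, -0.65, 0, 0, 0]],
  ],
)

```text
clock: 15.75
eef_pos: [521.3, -150.7, 31.8]
eef_rot: [-180.0, 0.0, -18.8]
ft_force: [0.6, -0.7, -1.4]
opening: 0.697
gripper_force: 0.0
```

Run:
```python
from h import *
cal=get_calibration("wrist"); a=save("wrist","w3"); b=save("top","t3"); s=observe(); print(s["clock"],s["eef_pos"],s["eef_rot"],s["opening"],s["ft_force"])
cv2.imwrite("pics/p3.png",np.hstack([cv2.resize(a,(400,300)),cv2.resize(b[180:300,180:340],(400,300))])[:,:,::-1])
```

```text
15.85 [ 522.02034808 -151.08939223   33.0428985 ] [-1.79994245e+02 -8.67614064e-02 -1.88497063e+01] 0.7014286980250856 [ 0.34869741 -0.21986381  0.54771281]
```

View pics/p3.png

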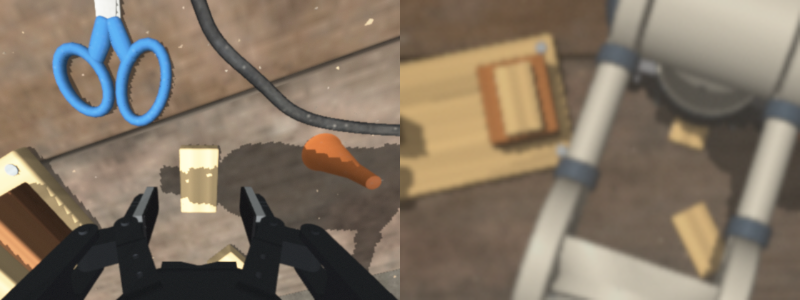

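C lies square and centred on the block, and A sits between the open fingers at about (198,180). Next I grasp A and carry it over.

>>> jog_arm(
  rows=[
    [[60, 0, 0, -0.12, 0, 0, 0], [60, 0, 0, -0.2, 0, 0, 0], [60, 0, 0, -0.24, 0, 0, 0], [25, 0, 0, -0.24, 0, 0, 0], [25, 0, 0, -0.24, 0, 0, 0], [25, 0, 0, -0.24, 0, 0, 0], [25, 0, 0, -0.24, 0, 0, 0], [25, 0, 0, -0.24, 0, 0, 0]],
  ],
)

```text
clock: 16.85
eef_pos: [521.6, -151.4, 3.5]
eef_rot: [-180.0, -0.0, -18.9]
ft_force: [0.3, 0.1, 1.1]
opening: 0.361
gripper_force: 40.5
```

>>> jog_arm(
  rows=[
    [[25, 0, 0, 0.15, 0, 0, 0], [25, 0, 0.05, 0.4, 0, 0, 0], [25, 0.01, 0.2, 0.65, 0, 0, 0.03], [25, 0.02, 0.45, 0.8, 0, 0, 0.08], [25, 0.04, 0.7, 0.85, 0, 0, 0.13], [25, 0.056, 1.0, 0.85, 0, 0, 0.165]],
  ],
)

```text
clock: 17.6
eef_pos: [528.8, -30.7, 107.8]
eef_rot: [179.9, -0.2, 11.0]
ft_force: [0.2, -0.2, -1.0]
opening: 0.362
gripper_force: 40.3
```

>>> jog_arm(
  rows=[
    [[25, 0, 0.15, 0, 0, 0, 0], [25, 0, 0.25, -0.1, 0, 0, 0], [25, 0, 0.29, -0.17, 0, 0, 0], [25, 0, 0.29, -0.25, 0, 0, 0], [25, 0, 0.29, -0.26, 0, 0, 0], [25, 0, 0.29, -0.26, 0, 0, 0], [25, 0, 0.29, -0.26, 0, 0, 0]],
  ],
)

```text
clock: 18.48
eef_pos: [528.4, 3.1, 74.5]
eef_rot: [180.0, -0.0, 10.8]
ft_force: [0.5, -0.6, 0.4]
opening: 0.355
gripper_force: 40.3
```

>>> jog_arm(
  rows=[
    [[25, 0, 0, -0.03, 0, 0, 0], [25, 0, 0, -0.05, 0, 0, 0], [25, 0, 0, -0.06, 0, 0, 0], [25, 0, 0, -0.065, 0, 0, 0], [25, 0, 0, -0.065, 0, 0, 0], [25, 0, 0, -0.065, 0, 0, 0]],
  ],
)

```text
clock: 19.23
eef_pos: [528.1, 3.4, 67.0]
eef_rot: [180.0, -0.0, 10.8]
ft_force: [-3.3, 0.3, 5.4]
opening: 0.359
gripper_force: 40.9
```

>>> jog_arm(
  rows=[
    [[25, 0, 0, 0.005, 0, 0, 0], [50, 0, 0, 0.005, 0, 0, 0], [50, 0, 0, 0.005, 0, 0, 0], [50, 0, 0, 0.05, 0, 0, 0], [50, 0, 0, 0.12, 0, 0, 0], [0, 0, 0, 0.25, 0, 0, 0], [0, 0, 0, 0.25, 0, 0, 0], [0, 0, 0, 0.25, 0, 0, 0], [0, 0, 0, 0.25, 0, 0, 0], [0, 0, 0, 0.15, 0, 0, 0], [0, 0, 0, 0.1, 0, 0, 0], [0, 0, 0, 0.085, 0, 0, 0], [0, 0, 0, 0.075, 0, 0, 0], [0, 0, 0, 0.07, 0, 0, 0], [0, 0, 0, 0.07, 0, 0, 0], [0, 0, 0, 0.07, 0, 0, 0]],
  ],
)

```text
clock: 21.22
eef_pos: [528.2, 3.4, 75.5]
eef_rot: [180.0, -0.0, 10.8]
ft_force: [-3.4, 0.2, 4.6]
opening: -0.002
gripper_force: 2.7
```

```bash
sed -i 's/range(8)/range(4)/' avg.py; python3 avg.py
```

```text
75.53063883974005 0.014700903217549766 5.20705374384964 0.589725743196635 21.425 [528.18388773   3.4328843   75.50541776]
```

The stack top measures 75.5, so two pieces bear 0.5 mm above the stop height and no third is needed. Now I take the fingers round behind the bar.

>>> jog_arm(
  rows=[
    [[0, 0, 0, 0.1, 0, 0, 0], [0, -0.1, 0, 0.3, 0, 0, 0], [0, -0.3, 0.05, 0.5, 0, 0, 0], [0, -0.5, 0.1, 0.7, 0, 0, 0], [0, -0.7, 0.15, 0.9, 0, 0, 0], [0, -0.8, 0.2, 1.0, 0, 0, 0]],
  ],
)

```text
clock: 22.18
eef_pos: [432.1, 27.6, 196.9]
eef_rot: [180.0, -0.2, 10.8]
ft_force: [0.5, 0.3, -0.3]
opening: -0.0
gripper_force: 0.0
```

>>> jog_arm(
  rows=[
    [[0, 0, 0.15, 0.15, 0, 0, 0], [0, 0, 0.35, 0.35, 0, 0, 0], [0, 0, 0.6, 0.5, 0, 0, 0], [0, 0, 0.8, 0.6, 0, 0, 0], [0, 0, 1.0, 0.6, 0, 0, 0], [0, 0, 1.0, 0.6, 0, 0, 0]],
  ],
)

```text
clock: 22.92
eef_pos: [432.2, 148.6, 266.3]
eef_rot: [-180.0, 0.0, 10.9]
ft_force: [-0.6, -0.5, -0.5]
opening: -0.002
gripper_force: 0.0
```

Run:
```python
from h import *
a=save("top","t4"); b=save("scene","s4"); s=observe(); print(s["clock"],s["eef_pos"],s["eef_rot"],s["ft_force"],s["q"])
for cam in("top","scene"):
  for r in mark_of(cam,"bar_grip")[:2]: print(cam,r["confidence"],r["position"],at(cam,r["position"],284))
cv2.imwrite("pics/p4.png",np.hstack([cv2.resize(a[120:330,20:300],(400,300)),cv2.resize(b[60:300,60:380],(400,300))])[:,:,::-1])
```

```text
23.025 [432.18330254 147.2635894  266.19914074] [1.79970615e+02 4.75039775e-02 1.08342049e+01] [-0.89238553 -0.9035353   0.25946776] [ 1.45652879e+01 -1.61651917e+01  8.69991482e+01 -2.77788388e-02
  1.09215357e+02  9.37219395e+01]
top 0.89 [97.7, 217.8] [491.80576834 197.13500861 284.        ]
top 0.3 [228.2, 221.1] [483.07864258 -21.15112216 284.        ]
scene 0.7 [180.0, 105.8] [492.76796941 196.67985657 284.        ]
```

View pics/p4.png

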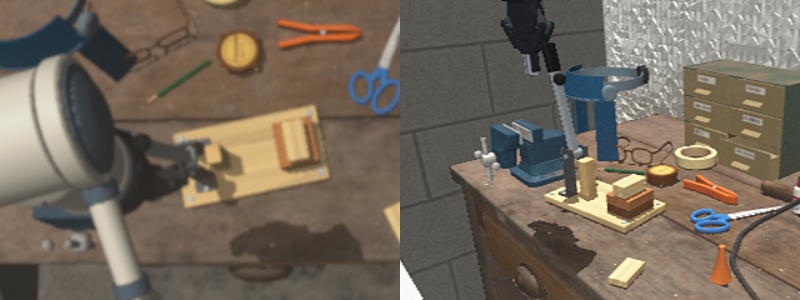

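The bar sleeve is at (492,197,284), with both cameras agreeing, the two-piece stack looks square and the space behind the bar is clear. I'll move in behind it.

>>> jog_arm(
  rows=[
    [[0, -0.02, 0.25, 0, 0, 0, 0], [0, -0.02, 0.5, 0, 0, 0, 0], [0, -0.02, 0.75, 0, 0, 0, 0], [0, 0, 0.85, 0, 0, 0, 0], [0, 0.15, 0.85, 0, 0, 0, 0], [0, 0.3, 0.85, 0, 0, 0, 0], [0, 0.4, 0.85, 0, 0, 0, 0], [0, 0.4, 0.85, 0, 0, 0, 0]],
  ],
)

```text
clock: 24.12
eef_pos: [480.7, 248.7, 266.2]
eef_rot: [180.0, 0.1, 10.7]
ft_force: [-0.6, 1.1, -0.3]
opening: -0.001
gripper_force: 0.0
```

>>> jog_arm(
  rows=[
    [[0, 0.03, -0.16, 0.0, 0, 0, 0], [0, 0.064, -0.33, 0.03, 0, 0, 0], [0, 0.08, -0.41, 0.06, 0, 0, 0], [0, 0.096, -0.49, 0.08, 0, 0, 0], [0, 0.11, -0.56, 0.09, 0, 0, 0], [0, 0.122, -0.625, 0.1, 0, 0, 0], [0, 0.14, -0.72, 0.1, 0, 0, 0], [0, 0.16, -0.82, 0.1, 0, 0, 0], [0, 0.176, -0.9, 0.1, 0, 0, 0], [0, 0.192, -0.98, 0.09, 0, 0, 0]],
  ],
)

```text
clock: 25.38
eef_pos: [503.3, 131.1, 277.3]
eef_rot: [-180.0, 0.0, 10.8]
ft_force: [-0.5, 1.1, -0.6]
opening: 0.001
gripper_force: 0.6
```

Run:
```python
from h import *
a=save("top","t5"); b=save("scene","s5"); s=observe(); print(s["clock"],s["eef_pos"],s["eef_rot"],s["ft_force"])
cv2.imwrite("pics/p5.png",np.hstack([cv2.resize(a[120:330,20:300],(400,300)),cv2.resize(b[60:300,60:380],(400,300))])[:,:,::-1])
```

```text
25.475 [503.38291526 130.59878607 277.25054432] [1.79957439e+02 1.61206560e-02 1.07146233e+01] [0.01305205 0.33729195 0.02462866]
```

View pics/p5.png

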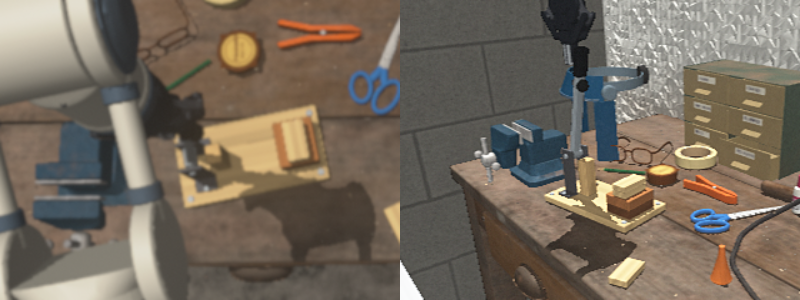

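The bar has tipped just past vertical with the finger behind it. I'll continue along the arc.

>>> jog_arm(
  rows=[
    [[0, 0.023, -0.12, -0.02, 0, 0, 0], [0, 0.046, -0.237, -0.05, 0, 0, 0], [0, 0.065, -0.33, -0.085, 0, 0, 0], [0, 0.083, -0.425, -0.118, 0, 0, 0], [0, 0.1, -0.515, -0.17, 0, 0, 0], [0, 0.118, -0.605, -0.22, 0, 0, 0], [0, 0.135, -0.69, -0.28, 0, 0, 0], [0, 0.15, -0.77, -0.335, 0, 0, 0], [0, 0.165, -0.85, -0.405, 0, 0, 0], [0, 0.181, -0.924, -0.48, 0, 0, 0]],
  ],
)

```text
clock: 26.72
eef_pos: [525.0, 20.3, 219.3]
eef_rot: [180.0, 0.0, 10.8]
ft_force: [-0.1, 0.0, 0.6]
opening: 0.0
gripper_force: 0.1
```

>>> jog_arm(
  rows=[
    [[0, 0.014, -0.07, -0.08, 0, 0, 0], [0, 0.027, -0.139, -0.156, 0, 0, 0], [0, 0.043, -0.22, -0.275, 0, 0, 0], [0, 0.057, -0.29, -0.4, 0, 0, 0], [0, 0.069, -0.35, -0.53, 0, 0, 0], [0, 0.08, -0.41, -0.667, 0, 0, 0], [0, 0.085, -0.43, -0.74, 0, 0, 0], [0, 0.088, -0.45, -0.81, 0, 0, 0], [0, 0.09, -0.46, -0.85, 0, 0, 0], [0, 0.09, -0.46, -0.85, 0, 0, 0]],
  ],
)

```text
clock: 27.98
eef_pos: [535.6, -34.2, 117.8]
eef_rot: [-180.0, 0.0, 10.8]
ft_force: [-0.3, 0.4, 0.4]
opening: -0.001
gripper_force: 0.0
```

Run:
```python
from h import *
a=save("top","t6"); b=save("scene","s6"); s=observe(); print(s["clock"],s["eef_pos"],s["eef_rot"],s["ft_force"])
cv2.imwrite("pics/p6.png",np.hstack([cv2.resize(a[120:330,20:300],(400,300)),cv2.resize(b[120:300,100:340],(400,300))])[:,:,::-1])
```

```text
28.075 [535.89452004 -34.11943881 118.39023095] [ 1.79990554e+02 -4.54542088e-02  1.08158917e+01] [ 0.63057462 -0.31439274  0.80735805]
```

View pics/p6.png

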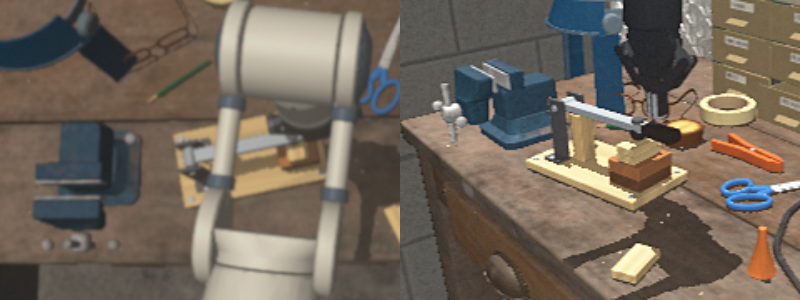

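The bar is nearly down, with the fingertip on top of the sleeve and the stack undisturbed. Now I press gently.

>>> jog_arm(
  rows=[
    [[0, 0.002, -0.01, -0.03, 0, 0, 0], [0, 0.004, -0.02, -0.06, 0, 0, 0], [0, 0.005, -0.025, -0.085, 0, 0, 0], [0, 0.005, -0.025, -0.1, 0, 0, 0], [0, 0.005, -0.025, -0.1, 0, 0, 0], [0, 0.005, -0.025, -0.1, 0, 0, 0]],
  ],
)

```text
clock: 28.82
eef_pos: [536.3, -37.2, 106.0]
eef_rot: [180.0, -0.0, 10.8]
ft_force: [0.2, -0.6, -0.1]
opening: -0.002
gripper_force: 0.0
```

```bash
python3 avg.py
```

```text
105.99536233526189 0.012822243467830563 0.1716456811584957 0.38462583944483253 29.025 [536.30938911 -37.20830061 105.9770071 ]
```

>>> jog_arm(
  rows=[
    [[0, 0, 0, -0.005, 0, 0, 0], [0, 0, 0, -0.01, 0, 0, 0], [0, 0, 0, -0.01, 0, 0, 0], [0, 0, 0, -0.01, 0, 0, 0]],
  ],
)

```text
clock: 29.52
eef_pos: [536.4, -37.2, 105.2]
eef_rot: [180.0, -0.0, 10.8]
ft_force: [-2.3, 0.4, 4.9]
opening: 0.0
gripper_force: 2.6
```

```bash
python3 avg.py
```

```text
105.21324296501813 0.003458821177359283 5.2651076487172705 0.29718669099380773 29.725 [536.35064017 -37.23758738 105.21594965]
```

>>> jog_arm(
  rows=[
    [[0, 0, 0, -0.005, 0, 0, 0], [0, 0, 0, -0.01, 0, 0, 0], [0, 0, 0, -0.01, 0, 0, 0], [0, 0, 0, -0.01, 0, 0, 0]],
  ],
)

```text
clock: 30.22
eef_pos: [536.4, -37.3, 105.0]
eef_rot: [180.0, -0.1, 10.8]
ft_force: [-4.4, 0.3, 9.5]
opening: 0.002
gripper_force: 4.8
```

```bash
python3 avg.py
python3 - <<'E'
from h import *
s=observe();print(s["wrist_torque"],s["ft_force"])
E
```

```text
105.01138608407476 0.007602736234363104 9.8655844689353 0.3327318207659759 30.425 [536.37909899 -37.24419107 105.00375954]
[ 0.12823841  0.7820384  -0.06699097] [-4.72190588  0.3820125   9.7001763 ]
```

>>> jog_arm(
  rows=[
    [[0, 0, 0, -0.005, 0, 0, 0], [0, 0, 0, -0.01, 0, 0, 0], [0, 0, 0, -0.01, 0, 0, 0], [0, 0, 0, -0.01, 0, 0, 0]],
  ],
)

```text
clock: 30.92
eef_pos: [536.4, -37.3, 105.0]
eef_rot: [180.0, -0.1, 10.8]
ft_force: [-6.6, 0.8, 14.1]
opening: -0.0
gripper_force: 7.3
```

```bash
python3 avg.py
```

```text
104.98500702580567 0.008781409597472227 14.49738416684876 0.5297855916369564 31.125 [536.43976163 -37.27377024 104.98795177]
```

>>> jog_arm(
  rows=[
    [[0, 0, 0, 0.015, 0, 0, 0], [0, 0, 0, 0.02, 0, 0, 0], [0, 0, 0, 0.02, 0, 0, 0], [0, 0, 0, 0.02, 0, 0, 0]],
  ],
)

```text
clock: 31.62
eef_pos: [536.4, -37.3, 105.2]
eef_rot: [180.0, -0.0, 10.8]
ft_force: [-2.8, -0.4, 6.3]
opening: -0.006
gripper_force: 3.2
```

```bash
python3 avg.py
```

```text
105.17173618194208 0.015204020263558498 6.116360096496661 0.19149131104597694 31.825 [536.36942395 -37.27945578 105.18372485]
```

The force curve is clear: the bar rests on the soft foot first (105.2 at 5 N) and only reaches the stop at about 10 N. A push of about 7 N therefore keeps the load on the stack and off the stop.

>>> jog_arm(
  rows=[
    [[0, 0, 0, -0.002, 0, 0, 0], [0, 0, 0, -0.002, 0, 0, 0], [0, 0, 0, -0.002, 0, 0, 0], [0, 0, 0, -0.002, 0, 0, 0]],
  ],
)

```text
clock: 32.33
eef_pos: [536.4, -37.3, 105.1]
eef_rot: [180.0, -0.0, 10.8]
ft_force: [-3.6, 0.2, 6.9]
opening: -0.001
gripper_force: 3.6
```

```bash
python3 avg.py
python3 - <<'E'
from h import *
a=save("wrist","w7"); b=save("scene","s7")
cv2.imwrite("pics/p7.png",np.hstack([cv2.resize(a,(400,300)),cv2.resize(b[150:270,160:320],(400,300))])[:,:,::-1])
E
```

```text
105.12032744923962 0.02308714148164252 6.918630200276821 0.11079253077944307 32.525 [536.37795852 -37.24075497 105.13177166]
```

View pics/p7.png

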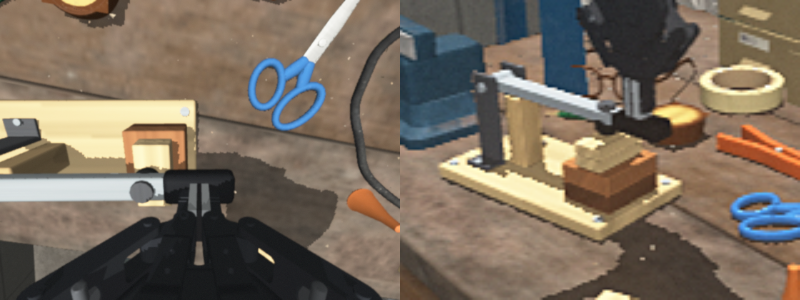

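The bar is down on the square two-piece stack, with the foot on its middle and the shut fingers pressing only the sleeve at about 7 N. I'm handing it in.

```bash
python3 -c "
from cell import *
print(job_done())"
```

```text
the job is handed in; nothing more can be done
None
```

The job is handed in with two pieces on the block (its top felt at about 51.5 mm, so the stack reaches 75.5 mm) and the gripper holding the bar down at about 7 N; the margin is thin, as the foot clears the stop by only about 0.5 mm and the bar began to touch the stop at about 10 N while I tested the push.

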